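Seal the dry box and start its clamp knob

TASK

Close the chemistry room's dry box. First press its loose lid down, corner by corner, until it sits flat and sealed all round; then turn the black clamp knob on top backwards (anticlockwise) until its thread clicks and the knob drops, and from there forwards (clockwise) all the way until it stops. Leave the jar, the dish and the brush around it where they are.

Things in the scene. Friction and masses are not known exactly. Their poses are not given: they have to be found in the camera images.
- drybox: grey plastic dry box fixed to the bench, 180 (its x) x 150 (its y) mm, 75 mm high, under a white lid. Origin: centre of its underside; z up; x points away from the robot at yaw 0. A steel threaded boss 46 mm across stands up through the middle of the lid and carries the black clamp knob; the thread axis is the box's z axis.
- lid_mid (a point): middle of the lid's top face, on the thread axis as built. The lid is 184 x 154 x 12 mm, its top 87 mm above the bench when sealed; at the start 5 to 9 mm higher and crooked. The rubber under each corner needs about 10 N to slide down and stays where pushed; pressing one corner may tip up the opposite one until that is pressed in turn. Pushing in the middle would take some 40 N.
- corner0 (a point): press point on the top face of the lid near its front left corner (left is +y, front is toward the robot, at yaw 0), -70 mm in x and +55 mm in y from the middle, marked by a grey square of 30 mm. It lies 87 mm above the box's underside when this corner is sealed, 92 to 97 mm at the start.
- corner1 (a point): press point on the top face of the lid near its back left corner (left is +y, front is toward the robot, at yaw 0), +70 mm in x and +55 mm in y from the middle, marked by a grey square of 30 mm. It lies 87 mm above the box's underside when this corner is sealed, 92 to 97 mm at the start.
- corner2 (a point): press point on the top face of the lid near its back right corner (left is +y, front is toward the robot, at yaw 0), +70 mm in x and -55 mm in y from the middle, marked by a grey square of 30 mm. It lies 87 mm above the box's underside when this corner is sealed, 92 to 97 mm at the start.
- corner3 (a point): press point on the top face of the lid near its front right corner (left is +y, front is toward the robot, at yaw 0), -70 mm in x and -55 mm in y from the middle, marked by a grey square of 30 mm. It lies 87 mm above the box's underside when this corner is sealed, 92 to 97 mm at the start.
- knob_grip (a point): point on the axis of the black clamp knob, in its bar, 12 mm below the bar's top and 22 mm above the round skirt. Bar 70 mm long, 16 mm thick, 34 mm high over the skirt (56 mm across, 8 mm thick). The point's x runs along the bar. The point is 128.5 mm above the bench at the start, 121.5 after the click, 118 when home.
- knob (a joint): turn of the knob in rad, growing clockwise seen from above (forwards); at 0 its bar lies along the box's x. It starts at 0.35 to 0.9 on top of the first thread and jams forwards at about 1.0. Turned back below about -0.1 it can drop into the thread; its back stop is at -0.45. Once dropped it turns forwards, sinking, to a stop at 2.0. It stays where left (drag 0.05 Nm).
- knob_drop (a joint): how far the knob has sunk along the thread axis in m: 0 at the start, 0.007 after the click, 0.0105 when turned home. The knob (150 g) drops of its own weight, but not while a gripper holds it up: let go, or follow it down.
- jar: glass jar with a black cap, 64 mm across, 95 mm high, standing at the left of the dry box. A bystander; origin at the centre of its underside.
- dish: white ceramic dish, 84 mm across, 35 mm high, standing at the right of the dry box. A bystander; origin at the centre of its underside.
- brush: bench brush 190 mm long, lying in front of the dry box. A bystander.

How it is judged (in metres and radians):
On the way, in this order (a step that is already met when the one before it is completed fails the run):
1. all four corners of the lid pressed down on the seal (z of each of corner0, corner1, corner2, corner3 in the frame of drybox below 0.089 m), for 0.2 s.
2. the knob turned back until its thread clicked and it dropped (value of joint knob below 0.1 rad and value of joint knob_drop above 0.0055 m), for 0.05 s.
3. the knob turned forwards to its stop (value of joint knob above 1.75 rad and value of joint knob_drop above 0.0055 m), for 0.1 s.
At the end, for the whole second after the job is handed in: all four corner points of the lid within 2 mm of fully sealed (below 89 mm over the box's underside), and the knob, at rest, turned forwards past 1.75 rad (its stop is at 2.0) and sunk more than 8.5 mm into its thread (all of step 1 and value of joint knob above 1.75 rad and value of joint knob_drop above 0.0085 m and velocity of joint knob below 0.05 rad/s); the robot touches nothing.
It fails at once if a bystander (jar, dish or brush) shifted by more than 30 mm (distance of any of jar, dish, brush from where it was at the start of the episode above 0.03 m).
It also fails if it takes over 72 s, if anything falls off the work surface, if the arm or the gripper's body presses on something with over 40 N, if the wrist force passes 120 N, or if a joint passes its speed limit or range.

ROBOT

A 6-joint arm with a two-finger parallel gripper is mounted at the origin on the work surface. World frame = base frame: x ahead of the robot, y to its left, z up, the work surface at z = 0. Lengths are in mm, angles in rad, forces in N, time in s.
With the tool pointing down it reaches from about 300 to 775 mm from the base axis. Payload 14.6 kg.
Tool frame: the origin (TCP) lies at the very end of the fingers, on their centre line; the grasp point (between the pads) lies 19 mm behind it (grip_point_offset is the distance from the TCP to the grasp point, in mm); z points along the fingers, y is the line along which they close (so a half turn about z gives the same grasp; the last joint's range is limited). The gripper opens to 94 mm and grips with 3 to 60 N. Pads are 16 mm wide; open, the fingers measure 119 mm over their backs; the gripper's body (75 mm by 177 mm) begins 78 mm behind the grasp point.
Start: joints at [-1.274, 0.3, 1.521, -0, 1.321, -0.067], TCP at [195.698, -513.996, 205.446] pointing down, gripper open.
Joint ranges: [-3.03, 3.03], [-0.79, 2.21], [0.23, 2.52], [-1.04, 4.18], [0, 3.07], [-2.55, 2.55]. Speed limits (rad/s): [2.22, 2.22, 2.57, 3.14, 3.14, 3.14].

INTERFACE

Orientations are given as [roll, pitch, yaw] about the fixed x, y, z axes, in that order (R = Rz(yaw) Ry(pitch) Rx(roll)).
In Python, from cell import read_state, camera, camera_info, sign_off, grip_point_offset gives the robot as it stands.
- The arm moves only by the shell command python3 -m handwheel 'ROWS' [FORCE]. ROWS is text: rows parted by semicolons, each of 5 numbers parted by spaces: the shift along the world's x, y, z in units of 40 mm (1.0 is 40 mm), then the turn about the world's z in units of 5 degrees (1.0 is 5 degrees), then the closure, from 0 (fully open) to 1 (shut). In form: dx dy dz yaw gripper; .... A call has 1 to 12 rows; each row shifts and turns the commanded pose from where the row before left it; what a row does not reach is not made up. A row lasts 1/12 s, in which the tool goes at most 41.7 mm and 7.16 degrees, less where a joint would pass 70% of its speed; a pose out of reach is approached as far as the arm can. A call is refused whole if a number of a shift passes 1 or a number of a turn 1, either way. A call with a gripper value outside its range is refused whole. The fingers move at their own pace and stop on an object; FORCE is the grip in N (left out, the last holds). Time passes only in rows, so rows that do not move let the fingers close. It gives the time, the measured TCP pose, the force, the opening and the grip force at its end, in the units of the state.
- read_state(): the state, without advancing time (a new reading comes with each control period).
- camera(name): name is "side" or "top" or "wrist"; returns (picture, depth): 400x640x3 uint8, red, green, blue; 400x640 float32, mm along the optical axis (not along the pixel's ray), 0 where there is no reading.
- camera_info(name): a dict with "intrinsics" (3x3 intrinsics, pixels), "k1" (the pictures are not rectified: a ray, as slopes to the right and down, at radius r is drawn at 1 + k1 r^2 times it, then the intrinsics apply), "world_from_camera" (4x4, takes a point from camera to world coordinates). Camera axes: x right, y down, z forward; pixel columns grow to the right and rows downward; lengths in mm; the calibration is good to about 2 mm. A picture is of the moment at which its call begins: read the wrist's pose just before it. camera_info takes no time and is no camera call; for the wrist camera it gives the pose at the moment of the call.
- sign_off(): hands the job in; it is judged then, once.
The state is a dict: "clock": time; "joints": joint angles; "qd": joint speeds; "effort": joint torques, N m; "eef_pos": TCP position; "eef_rot": TCP orientation; "wrist_force": force on the tool from outside, world axes, zero at the start; "moment": the same for the moment, N m; "finger_gap": finger opening in mm; "finger_force": force on a finger pad.
Only numpy, scipy, OpenCV 4.12 (cv2) and the standard library are available. Lean on these libraries where they do the work, as an engineer would, in place of code of your own. Each camera call takes 0.05 s, during which the arm holds its last target. There are 200 camera calls.

## Working session

There is one attempt and no reset: what is moved stays moved. The work goes in short steps, Python scripts to look and compute and a shell command to move; the robot and the scene stay as the last step left them, time stands still between calls to the robot, and variables do not carry over. Pictures are saved under pics/ and viewed, at most 10 in all, crops included, and the job is handed in when it is done.

```bash
ls; mkdir -p pics; cat > h.py <<'E'
import numpy as np, cv2
from cell import *
def pts(name,uv,depth=None,z=None,info=None):
    i=info or camera_info(name);K=np.array(i["intrinsics"]);T=np.array(i["world_from_camera"])
    uv=np.atleast_2d(np.array(uv,float))
    s=cv2.undistortPoints(uv[:,None],K,np.array([i["k1"],0,0,0,0.]))[:,0]
    r=np.c_[s,np.ones(len(s))]
    if depth is not None: p=r*np.array(depth)[:,None]; return p@T[:3,:3].T+T[:3,3]
    d=r@T[:3,:3].T; return T[:3,3]+d*((z-T[2,3])/d[:,2])[:,None]
E
python3 - <<'E'
from h import *
print(read_state())
for n in ("top","side"):
    p,d=camera(n); np.savez(f"pics/{n}0.npz",p=p,d=d); cv2.imwrite(f"pics/{n}0.png",p[...,::-1]); i=camera_info(n); print(n,i["k1"],np.round(i["world_from_camera"],3).tolist(),(d>0).mean())
E
```

```text
pics
{'clock': 0.0, 'joints': array([-1.27360211e+00,  3.00471426e-01,  1.52159137e+00, -3.11426545e-06,
        1.32072291e+00, -6.66076353e-02]), 'qd': array([-1.79585768e-04, -1.15080754e-04,  4.27745151e-04, -2.86721852e-04,
       -7.43520898e-05,  2.07411583e-04]), 'effort': array([-2.12355910e-03, -5.31805193e+01, -3.52731550e+01,  7.07652443e-02,
        2.43665732e-02, -8.76095442e-05]), 'eef_pos': array([ 195.61862794, -513.74342291,  204.8818064 ]), 'eef_rot': array([-3.14040204e+00, -7.63982140e-05,  3.63802579e-01]), 'wrist_force': array([ 1.18070497, -0.84936665,  1.12017571]), 'moment': array([-0.0178959 ,  0.03323835, -0.0260049 ]), 'finger_force': 0.0, 'finger_gap': 94.26995138143545}
top -0.07744141294509875 [[0.051, -0.977, 0.208, 419.555], [-0.999, -0.05, 0.008, 35.742], [0.002, -0.208, -0.978, 794.635], [0.0, 0.0, 0.0, 1.0]] 0.9959296875
side -0.013050369322551958 [[-0.771, -0.487, 0.41, 274.745], [-0.637, 0.587, -0.5, 394.495], [0.002, -0.647, -0.763, 621.592], [0.0, 0.0, 0.0, 1.0]] 0.996078125
```

View pics/top0.png

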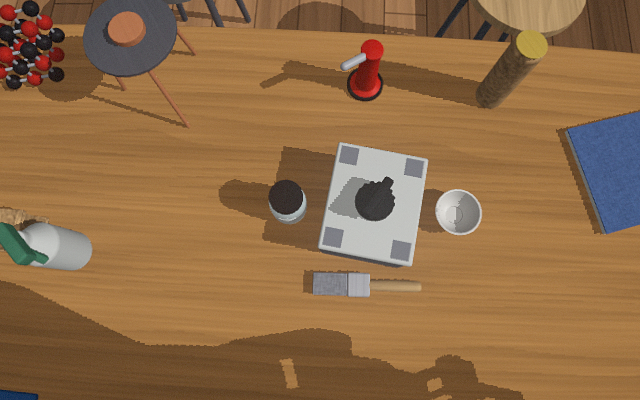

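View pics/side0.png

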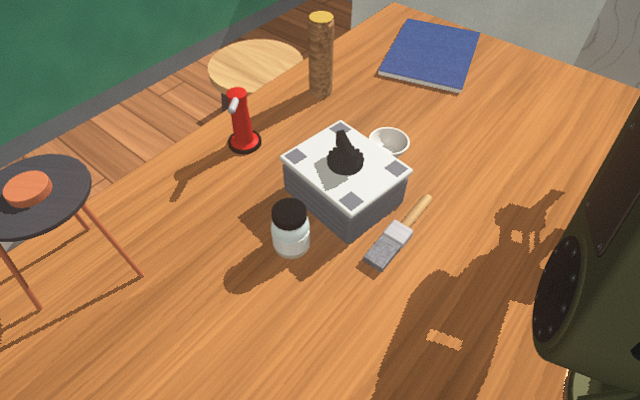

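The top view shows the lid with grey squares at about (348,156), (413,168), (400,250) and (333,237), and the knob at (375,200) with its bar pointing up and to the right. The jar is at (287,200), the dish at (458,212) and the brush at (365,285). The side view shows the same layout, with the knob at (345,158).

```bash
python3 - <<'E'
from h import *
f=np.load("pics/top0.npz");p,d=f["p"],f["d"]
hsv=cv2.cvtColor(p,cv2.COLOR_RGB2HSV)
C=[]
for k,(u,v) in enumerate([(333,237),(348,156),(413,168),(400,250)]):
    c=p[v,u].astype(int); m=(np.abs(p.astype(int)-c).max(2)<14).astype(np.uint8)
    n,l,s,ce=cv2.connectedComponentsWithStats(m); L=l[v,u]; 
    yy,xx=np.where(l==L); P=pts("top",np.c_[xx,yy],d[yy,xx]); C.append(P.mean(0)); print(k,s[L],ce[L].round(1),P.mean(0).round(1), pts("top",ce[L],z=94).round(1))
C=np.array(C); mid=C.mean(0); e=C[1]+C[2]-C[0]-C[3]; yaw=np.arctan2(e[1],e[0]); print("mid",mid,"yaw",yaw,np.degrees(yaw), np.linalg.norm(e)/2)
for n in("top","side"):
    f=np.load(f"pics/{n}0.npz");p,d=f["p"],f["d"]
    yy,xx=np.mgrid[:400,:640]; P=pts(n,np.c_[xx.ravel(),yy.ravel()],d.ravel())
    near=(np.hypot(*(P-mid)[:,:2].T)<50)
    b=near&(P[:,2]>125)&(P[:,2]<160)
    Q=P[b]; r=cv2.minAreaRect(Q[:,:2].astype(np.float32)); print(n,b.sum(),Q.mean(0),r,np.percentile(Q[:,2],[5,50,95]))
    w,V=np.linalg.eigh(np.cov(Q[:,:2].T)); v=V[:,1]*np.sign(V[0,1]); a=np.arctan2(v[1],v[0]); print("bar yaw",a,"knob",yaw-a)
    for nm,sel in(("jar",(P[:,2]>60)&(P[:,2]<110)&(np.hypot(P[:,0]-mid[0],P[:,1]-mid[1]-140)<55)),("dish",(P[:,2]>15)&(P[:,2]<60)&(np.hypot(P[:,0]-mid[0],P[:,1]-mid[1]+140)<60))):
        print(nm,P[sel].min(0).round(),P[sel].max(0).round())
E
```

```text
0 [323 227  20  21 323] [332.5 236.7] [514.6  18.3  95. ] [[514.7  18.3  94. ]]
1 [339 146  20  19 285] [348.5 155. ] [651.4  -2.1  99.7] [[653.2  -2.4  94. ]]
2 [405 158  19  20 287] [413.6 167.5] [ 636.9 -111.2   95.2] [[ 637.2 -111.4   94. ]]
3 [390 240  21  21 318] [400.2 250. ] [498.  -89.5 101.8] [[498.8 -90.9  94. ]]
mid [575.21285828 -46.10883322  97.92786413] yaw -0.15137788902515067 -8.673314152740877 139.40703572376495
top 477 [573.39936485 -45.30119873 140.12517183] ((575.0654907226562, -46.205787658691406), (16.064455032348633, 69.6427001953125), 56.63383865356445) [136.10049346 140.65347562 142.65264595]
bar yaw -0.5809956276201218 knob 0.4296177385949711
jar [546.  67.  60.] [605. 130. 100.]
dish [ 538. -243.   15.] [ 620. -162.   39.]
side 377 [573.7924145  -38.98281182 136.5473444 ] ((577.6505126953125, -43.198360443115234), (16.257539749145508, 70.58464050292969), 56.936309814453125) [126.94207658 138.49910943 140.47357203]
bar yaw -0.5623328103237855 knob 0.41095492129863476
jar [547.  72.  60.] [607. 131.  97.]
dish [ 541. -243.   15.] [ 622. -171.   37.]
```

```bash
python3 -m handwheel '.54 .757 0 1 1;.54 .757 0 1 1;.54 .757 0 1 1;.54 .757 0 1 1;.54 .757 0 1 1;.54 .757 0 1 1;.54 .757 0 1 1;.54 .757 0 1 1;.54 .757 0 1 1;.54 .757 0 1 1;.54 .757 0 1 1;.54 .757 0 1 1' 10; python3 -m handwheel '.54 .757 0 1 1;.54 .757 0 1 1;0 0 -.7 1 1;0 0 -.7 1 1;0 0 -.6 1 1;0 0 -.2 1 1;0 0 0 1 1;0 0 0 0 1'
```

```text
clock: 1.1
eef_pos: [455.5, -148.8, 205.4]
eef_rot: [-3.141, -0.0, 1.415]
wrist_force: [-0.2, -1.2, -0.4]
finger_gap: 17.5
finger_force: 0.0
clock: 1.77
eef_pos: [497.7, -89.9, 116.6]
eef_rot: [-3.14, -0.001, 2.026]
wrist_force: [0.7, -0.5, 0.2]
finger_gap: 0.4
finger_force: 0.0
```

```bash
python3 -m handwheel '0 0 -.2 0 1;0 0 -.2 0 1;0 0 -.06 0 1;0 0 -.06 0 1;0 0 -.06 0 1;0 0 0 0 1'; python3 -m handwheel '0 0 -.05 0 1;0 0 -.05 0 1;0 0 0 0 1'
```

```text
clock: 2.27
eef_pos: [498.1, -90.1, 94.0]
eef_rot: [-3.142, -0.0, 2.021]
wrist_force: [0.1, 0.1, -0.8]
finger_gap: 0.2
finger_force: 0.0
clock: 2.52
eef_pos: [498.1, -90.4, 90.7]
eef_rot: [-3.141, 0.001, 2.022]
wrist_force: [-4.7, -1.7, 6.3]
finger_gap: 0.7
finger_force: 3.0
```

```bash
python3 -m handwheel '0 0 -.05 0 1;0 0 0 0 1;0 0 0 0 1'; python3 -m handwheel '0 0 -.05 0 1;0 0 0 0 1;0 0 0 0 1'
```

```text
clock: 2.77
eef_pos: [498.0, -90.4, 88.9]
eef_rot: [-3.141, 0.001, 2.022]
wrist_force: [-4.9, -1.8, 7.8]
finger_gap: 0.9
finger_force: 3.9
clock: 3.02
eef_pos: [498.0, -90.5, 87.3]
eef_rot: [-3.141, 0.001, 2.022]
wrist_force: [-8.1, -2.3, 13.4]
finger_gap: 0.3
finger_force: 7.2
```

```bash
python3 -m handwheel '0 0 -.05 0 1;0 0 0 0 1;0 0 0 0 1'; python3 -m handwheel '0 0 -.05 0 1;0 0 0 0 1;0 0 0 0 1'
```

```text
clock: 3.27
eef_pos: [498.1, -90.6, 86.8]
eef_rot: [3.142, 0.001, 2.022]
wrist_force: [-18.0, -0.5, 33.8]
finger_gap: 0.5
finger_force: 17.5
clock: 3.52
eef_pos: [498.2, -90.7, 86.4]
eef_rot: [3.141, 0.002, 2.022]
wrist_force: [-27.1, 0.3, 55.3]
finger_gap: 0.8
finger_force: 28.4
```

```bash
python3 -m handwheel '0 0 .7 0 1;0 0 .7 0 1;0 0 .6 1 1;.77 .44 0 1 1;.77 .44 0 1 1;.77 .44 0 1 1;.77 .44 0 1 1;.77 .44 0 1 1;0 0 -.7 0 1;0 0 -.6 0 1;0 0 -.3 0 1;0 0 0 0 1'; python3 -m handwheel '0 0 -.06 0 1;0 0 -.06 0 1;0 0 -.06 0 1;0 0 -.06 0 1;0 0 0 0 1;0 0 0 0 1'
```

```text
clock: 4.52
eef_pos: [650.9, -2.0, 95.5]
eef_rot: [-3.139, -0.004, 2.545]
wrist_force: [0.8, 0.8, 0.3]
finger_gap: 0.3
finger_force: 0.0
clock: 5.02
eef_pos: [652.9, -2.1, 90.6]
eef_rot: [3.14, 0.003, 2.545]
wrist_force: [0.7, 1.0, 4.8]
finger_gap: 0.3
finger_force: 2.7
```

```bash
python3 -m handwheel '0 0 -.05 0 1;0 0 -.05 0 1;0 0 0 0 1;0 0 0 0 1';python3 -m handwheel '0 0 -.05 0 1;0 0 0 0 1;0 0 0 0 1'; python3 -m handwheel '0 0 -.05 0 1;0 0 0 0 1;0 0 0 0 1'
```

```text
clock: 5.35
eef_pos: [653.2, -2.0, 87.4]
eef_rot: [3.139, 0.003, 2.545]
wrist_force: [-2.0, 2.6, 11.5]
finger_gap: 0.2
finger_force: 5.5
clock: 5.6
eef_pos: [653.4, -2.0, 87.1]
eef_rot: [3.139, 0.004, 2.545]
wrist_force: [-8.2, 2.1, 24.1]
finger_gap: 0.4
finger_force: 12.0
clock: 5.85
eef_pos: [653.5, -2.0, 86.7]
eef_rot: [3.138, 0.005, 2.545]
wrist_force: [-14.5, 2.0, 38.0]
finger_gap: 0.7
finger_force: 18.7
```

```bash
python3 -m handwheel '0 0 .7 0 1;-.9 .13 0 0 1;-.9 .13 0 0 1;-.9 .13 0 0 1;-.75 .11 -.3 0 1;0 0 -.05 0 1;0 0 -.05 0 1;0 0 -.05 0 1;0 0 -.05 0 1;0 0 0 0 1;0 0 0 0 1'; python3 -m handwheel '0 0 -.05 0 1;0 0 -.05 0 1;0 0 -.05 0 1;0 0 0 0 1;0 0 0 0 1'
```

```text
clock: 6.77
eef_pos: [515.5, 17.8, 89.5]
eef_rot: [3.141, 0.001, 2.545]
wrist_force: [-3.3, 0.8, 4.6]
finger_gap: 0.3
finger_force: 2.2
clock: 7.18
eef_pos: [515.8, 18.0, 86.5]
eef_rot: [3.139, 0.003, 2.545]
wrist_force: [-20.1, 3.0, 43.7]
finger_gap: 0.4
finger_force: 22.0
```

```bash
python3 -m handwheel '0 0 .7 0 1;0 0 .7 0 1;0 0 .6 0 1;.61 -.645 0 0 1;.61 -.645 0 0 1;.61 -.645 0 0 1;.61 -.645 0 0 1;.61 -.645 0 0 1;0 0 -.7 0 1;0 0 -.6 0 1;0 0 -.3 0 1;0 0 0 0 1'; python3 -m handwheel '0 0 -.06 0 1;0 0 -.06 0 1;0 0 -.06 0 1;0 0 -.06 0 1;0 0 0 0 1;0 0 0 0 1'; python3 -m handwheel '0 0 -.05 0 1;0 0 -.05 0 1;0 0 0 0 1;0 0 0 0 1'
```

```text
clock: 8.18
eef_pos: [635.4, -111.1, 95.8]
eef_rot: [-3.14, -0.004, 2.545]
wrist_force: [-0.2, -0.4, -0.8]
finger_gap: 0.9
finger_force: 0.0
clock: 8.68
eef_pos: [636.9, -111.3, 90.5]
eef_rot: [3.141, 0.003, 2.546]
wrist_force: [1.7, -1.3, 4.4]
finger_gap: 0.4
finger_force: 2.4
clock: 9.02
eef_pos: [637.0, -111.5, 87.1]
eef_rot: [3.141, 0.003, 2.545]
wrist_force: [-0.3, -1.8, 11.9]
finger_gap: 0.6
finger_force: 5.5
```

```bash
python3 -m handwheel '0 0 -.05 0 1;0 0 -.05 0 1;0 0 0 0 1;0 0 0 0 1';  python3 -m handwheel '0 0 .7 0 1;-.9 .13 0 0 1;-.9 .13 0 0 1;-.9 .13 0 0 1;-.75 .11 -.3 0 1;0 0 -.05 0 1;0 0 -.05 0 1;0 0 -.05 0 1;0 0 -.05 0 1;0 0 0 0 1;0 0 0 0 1'; python3 -m handwheel '0 0 -.05 0 1;0 0 -.05 0 1;0 0 0 0 1;0 0 0 0 1'
```

```text
clock: 9.35
eef_pos: [637.3, -111.6, 86.6]
eef_rot: [3.14, 0.005, 2.546]
wrist_force: [-16.0, 1.4, 40.1]
finger_gap: 0.1
finger_force: 20.0
clock: 10.27
eef_pos: [498.6, -91.2, 88.9]
eef_rot: [-3.142, -0.0, 2.546]
wrist_force: [0.4, -0.1, 1.3]
finger_gap: 0.3
finger_force: 0.0
clock: 10.6
eef_pos: [498.8, -91.2, 86.9]
eef_rot: [3.141, 0.002, 2.546]
wrist_force: [-8.2, 2.1, 23.3]
finger_gap: 0.1
finger_force: 11.6
```

```bash
python3 -m handwheel '0 0 .6 0 1;.13 .91 0 0 1;.13 .91 0 0 1;.14 .91 -.35 0 1;0 0 -.05 0 1;0 0 -.05 0 1;0 0 0 0 1;0 0 0 0 1'; python3 -m handwheel '0 0 -.05 0 1;0 0 -.05 0 1;0 0 0 0 1;0 0 0 0 1'; python3 -m handwheel '0 0 .6 0 1;.9 -.13 0 0 1;.9 -.13 0 0 1;.9 -.13 0 0 1;.75 -.11 -.35 0 1;0 0 -.05 0 1;0 0 0 0 1;0 0 0 0 1';python3 -m handwheel '0 0 -.05 0 1;0 0 -.05 0 1;0 0 -.03 0 1;0 0 0 0 1'
```

```text
clock: 11.27
eef_pos: [514.2, 17.2, 91.1]
eef_rot: [-3.142, 0.0, 2.545]
wrist_force: [0.1, 0.1, 0.0]
finger_gap: 0.1
finger_force: 0.0
clock: 11.6
eef_pos: [514.3, 17.5, 87.3]
eef_rot: [3.141, 0.001, 2.545]
wrist_force: [-0.2, -1.8, 2.3]
finger_gap: 0.7
finger_force: 1.1
clock: 12.27
eef_pos: [651.5, -2.0, 94.7]
eef_rot: [-3.141, -0.001, 2.545]
wrist_force: [-0.1, -0.1, 0.6]
finger_gap: 0.6
finger_force: 0.0
clock: 12.6
eef_pos: [651.8, -1.8, 90.2]
eef_rot: [3.141, 0.0, 2.546]
wrist_force: [-0.3, 1.0, 0.1]
finger_gap: 0.1
finger_force: 0.0
```

```bash
python3 -m handwheel '0 0 -.05 0 1;0 0 -.05 0 1;0 0 -.05 0 1;0 0 0 0 1;0 0 0 0 1'; python3 -m handwheel '0 0 .7 0 0;0 0 .7 0 0;0 0 .7 0 0;-.6 -.35 .2 0 0;-.6 -.35 0 0 0;-.6 -.35 0 0 0;0 0 0 0 0;0 0 0 0 0;0 0 0 0 0'
python3 - <<'E'
from h import *
i=camera_info("top");s=read_state();print(s["eef_pos"],s["eef_rot"])
p,d=camera("top");np.savez("pics/top1.npz",p=p,d=d)
p,d=camera("wrist");cv2.imwrite("pics/w1.png",p[...,::-1])
wi=camera_info("wrist");print(np.round(wi["world_from_camera"],2).tolist())
yy,xx=np.mgrid[:400,:640]; P=pts("wrist",np.c_[xx.ravel(),yy.ravel()],d.ravel(),info=wi)
m=np.array([575.5,-46]);dark=p.max(2).ravel()<90
b=(np.hypot(*(P[:,:2]-m).T)<45)&(P[:,2]>132)&(P[:,2]<150)&dark;print(b.sum())
if b.sum()>50: print(cv2.minAreaRect(P[b][:,:2].astype(np.float32)),np.percentile(P[b][:,2],[5,50,95]))
c,sn=np.cos(-.151),np.sin(-.151)
for k,(x,y) in enumerate([(-70,55),(70,55),(70,-55),(-70,-55)]):
    q=m+[c*x-sn*y,sn*x+c*y]; n=(np.hypot(*(P[:,:2]-q).T)<10)&(P[:,2]<105)&(P[:,2]>70); print(k,q,n.sum(),np.median(P[n][:,2]) if n.sum() else None)
E
```

```text
clock: 13.02
eef_pos: [652.4, -1.9, 86.9]
eef_rot: [3.141, 0.002, 2.546]
wrist_force: [-11.5, 0.0, 25.1]
finger_gap: 0.6
finger_force: 12.5
clock: 13.77
eef_pos: [580.5, -43.8, 176.1]
eef_rot: [3.141, 0.001, 2.545]
wrist_force: [0.5, 0.6, 0.4]
finger_gap: 57.1
finger_force: 0.0
[580.51066973 -43.75215289 176.09157453] [3.14123103e+00 5.31878161e-04 2.54535229e+00]
[[0.56, 0.8, 0.21, 517.01], [0.83, -0.54, -0.15, -1.18], [-0.0, 0.26, -0.97, 355.34], [0.0, 0.0, 0.0, 1.0]]
2152
((573.8394775390625, -47.20753479003906), (15.97288990020752, 68.0948257446289), 57.14890670776367) [137.1697758  139.94170778 141.24962315]
0 [514.5699954   18.90404101] 543 87.72905224322722
1 [652.97695576  -2.15571501] 266 87.61835642643243
2 [ 636.4300046  -110.90404101] 341 87.6030696086882
3 [498.02304424 -89.84428499] 474 87.92817751474396
```

View pics/w1.png

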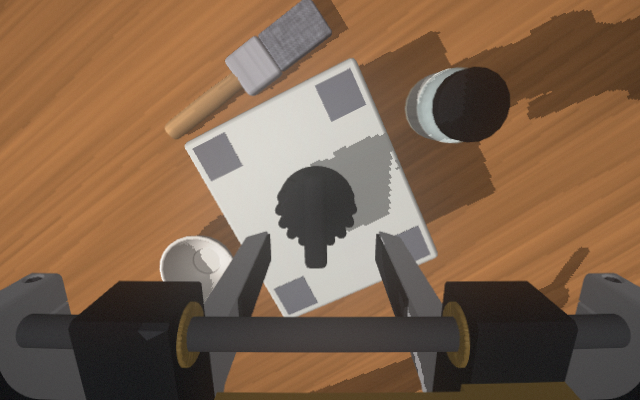

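The wrist view shows the lid flat, with all corners measuring 87.6 to 87.9 mm. The bar points straight down the image from the knob at (316,205), midway between the fingers at (255,250) and (390,250).

```bash
python3 -m handwheel '-.14 -.065 0 .26 0;0 0 0 0 0;0 0 0 0 0;0 0 -.5 0 0;0 0 -.5 0 0;0 0 -.5 0 0;0 0 -.1 0 0;0 0 0 0 0;0 0 0 0 0'; python3 -m handwheel '0 0 0 0 1;0 0 0 0 1;0 0 0 0 1;0 0 0 0 1;0 0 0 0 1;0 0 0 0 1;0 0 0 0 1;0 0 0 0 1;0 0 0 0 1;0 0 0 0 1' 15
```

```text
clock: 14.62
eef_pos: [575.1, -46.4, 112.7]
eef_rot: [3.141, 0.001, 2.568]
wrist_force: [0.4, 0.3, -0.2]
finger_gap: 94.2
finger_force: 0.0
clock: 15.45
eef_pos: [574.5, -46.5, 111.8]
eef_rot: [-3.142, -0.0, 2.568]
wrist_force: [-0.9, 0.0, -0.1]
finger_gap: 30.6
finger_force: 0.0
```

```bash
python3 -m handwheel '0 0 0 0 1;0 0 0 0 1;0 0 0 0 1;0 0 0 0 1;0 0 0 0 1'; python3 -m handwheel '0 0 0 .8 1;0 0 0 .8 1;0 0 0 .8 1;0 0 0 .8 1;0 0 0 .8 1;0 0 0 .8 1;0 0 0 .8 1;0 0 0 .8 1;0 0 0 .8 1;0 0 0 .8 1;0 0 0 .6 1;0 0 0 0 1'
```

```text
clock: 15.87
eef_pos: [574.6, -46.3, 111.9]
eef_rot: [3.141, 0.0, 2.568]
wrist_force: [2.0, 2.6, 0.2]
finger_gap: 15.7
finger_force: 15.0
clock: 16.87
eef_pos: [574.4, -47.6, 111.7]
eef_rot: [-3.14, -0.001, -2.961]
wrist_force: [-0.2, -7.1, -0.9]
finger_gap: 15.8
finger_force: 15.0
```

```bash
python3 -m handwheel '0 0 0 0 .6;0 0 0 0 .6;0 0 0 0 .6;0 0 0 0 .6;0 0 0 0 .6'
python3 - <<'E'
from h import *
for n in ("side","top","wrist"):
    p,d=camera(n);wi=camera_info(n)
    if n!="top": cv2.imwrite(f"pics/{n}2.png",p[...,::-1])
    yy,xx=np.mgrid[:400,:640]; P=pts(n,np.c_[xx.ravel(),yy.ravel()],d.ravel(),info=wi)
    m=np.array([575,-46.4]);dark=p.max(2).ravel()<90
    b=(np.hypot(*(P[:,:2]-m).T)<45)&(P[:,2]>126)&(P[:,2]<150)&dark;print(n,b.sum())
    if b.sum()>50: print(cv2.minAreaRect(P[b][:,:2].astype(np.float32)),np.percentile(P[b][:,2],[5,50,95]))
E
```

```text
clock: 17.28
eef_pos: [574.5, -46.4, 111.8]
eef_rot: [3.142, -0.0, -2.965]
wrist_force: [0.3, -0.1, 0.1]
finger_gap: 37.3
finger_force: 0.0
side 248
((573.8360595703125, -40.505767822265625), (53.8394775390625, 45.3021354675293), 54.79817199707031) [126.55269644 132.0917741  146.54763055]
top 0
wrist 3989
((572.9275512695312, -47.149993896484375), (66.67622375488281, 40.872867584228516), 8.198650360107422) [129.82094804 133.04432477 141.04158373]
```

View pics/wrist2.png

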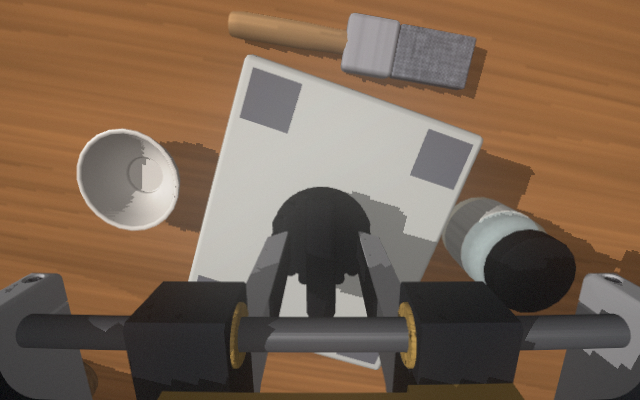

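The wrist view shows the bar between the fingers at (320,290). Its top is now at 133 mm, down from 140, so the knob has dropped. Next I lower the tool, grip again and turn forwards.

```bash
python3 -m handwheel '0 0 -.16 0 .6;0 0 0 0 1;0 0 0 0 1;0 0 0 0 1;0 0 0 0 1;0 0 0 0 1;0 0 0 0 1;0 0 0 0 1;0 0 0 0 1' 15; python3 -m handwheel '0 0 -.003 -1 1;0 0 -.003 -1 1;0 0 -.003 -1 1;0 0 -.003 -1 1;0 0 -.003 -1 1;0 0 -.003 -1 1;0 0 -.003 -1 1;0 0 -.003 -1 1;0 0 -.003 -1 1;0 0 -.003 -1 1;0 0 -.003 -1 1;0 0 -.003 -1 1';  python3 -m handwheel '0 0 -.003 -1 1;0 0 -.003 -1 1;0 0 -.003 -1 1;0 0 -.003 -1 1;0 0 -.003 -1 1;0 0 -.003 -1 1;0 0 -.003 -1 1;0 0 -.003 -1 1;0 0 -.003 -1 1;0 0 -.003 -1 1;0 0 -.003 -1 1;0 0 0 0 1'; python3 -c "
from h import *;print(read_state()['moment'])"
```

```text
clock: 18.18
eef_pos: [575.9, -47.3, 106.5]
eef_rot: [-3.139, 0.004, -2.965]
wrist_force: [5.1, -4.4, 7.8]
finger_gap: 15.8
finger_force: 15.0
clock: 19.18
eef_pos: [576.0, -47.0, 105.5]
eef_rot: [3.139, 0.004, 2.267]
wrist_force: [3.5, -2.6, 10.8]
finger_gap: 16.2
finger_force: 16.7
clock: 20.18
eef_pos: [576.2, -47.0, 103.6]
eef_rot: [3.136, -0.0, 1.306]
wrist_force: [8.6, -2.7, 3.9]
finger_gap: 16.1
finger_force: 15.0
[-0.71721957 -1.54417101  0.01106485]
```

```bash
python3 -m handwheel '0 0 -.003 -.8 1;0 0 -.003 -.8 1;0 0 -.003 -.8 1;0 0 -.003 -.8 1;0 0 0 -.6 1;0 0 0 0 1;0 0 0 0 1';  python3 -c "
from h import *;print(read_state()['moment'])"
```

```text
clock: 20.77
eef_pos: [576.3, -47.1, 103.2]
eef_rot: [3.136, -0.002, 0.98]
wrist_force: [8.9, -3.1, 4.9]
finger_gap: 16.1
finger_force: 15.1
[-0.66496204 -1.55516277  0.27195953]
```

```bash
python3 -m handwheel '0 0 0 0 .5;0 0 0 0 .5;0 0 0 0 .5;0 0 0 0 .5;0 0 0 0 .5;0 0 .5 0 .5;0 0 .7 0 .5;0 0 .7 0 .5;0 0 .7 0 .5;0 0 0 0 .5;0 0 0 0 .5'
python3 - <<'E'
from h import *
n="wrist"
p,d=camera(n);wi=camera_info(n);cv2.imwrite("pics/w3.png",p[...,::-1])
yy,xx=np.mgrid[:400,:640]; P=pts(n,np.c_[xx.ravel(),yy.ravel()],d.ravel(),info=wi)
m=np.array([575,-46.4]);dark=p.max(2).ravel()<90
b=(np.hypot(*(P[:,:2]-m).T)<45)&(P[:,2]>120)&(P[:,2]<140)&dark
r=cv2.minAreaRect(P[b][:,:2].astype(np.float32));print(b.sum(),r,np.percentile(P[b][:,2],[5,50,95]))
Q=P[b][:,:2];w,V=np.linalg.eigh(np.cov(Q.T));a=np.arctan2(V[1,1],V[0,1]);print("knob mod pi",(-.151-a)%np.pi)
c,sn=np.cos(-.151),np.sin(-.151)
for k,(x,y) in enumerate([(-70,55),(70,55),(70,-55),(-70,-55)]):
    q=m+[c*x-sn*y,sn*x+c*y]; s=(np.hypot(*(P[:,:2]-q).T)<10)&(P[:,2]<105)&(P[:,2]>70); print(k,s.sum(),np.median(P[s][:,2]) if s.sum() else None)
E
```

```text
clock: 21.68
eef_pos: [574.9, -46.5, 207.4]
eef_rot: [3.139, -0.001, 0.98]
wrist_force: [-1.2, -0.2, -1.2]
finger_gap: 46.6
finger_force: 0.0
1552 ((574.4025268554688, -46.9439697265625), (67.99775695800781, 15.92074966430664), 57.18655776977539) [125.55481113 128.30850272 129.54058247]
knob mod pi 1.990615312262296
0 370 86.70920594896944
1 425 86.19167166710781
2 337 86.5648314727249
3 224 87.05891089730298
```

View pics/w3.png

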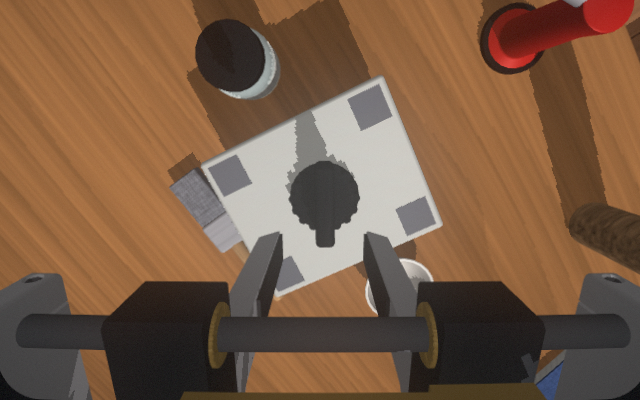

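The knob, at (325,200), is turned to 1.99 rad and its bar top has sunk to about 128.5 mm, 11–12 mm below its start height. The lid is flat at about 87 mm and the gripper is clear of everything.

```bash
python3 -c "
from cell import *;print(sign_off())"
```

```text
the job is handed in; nothing more can be done
None
```

The job is handed in after about 22 s of robot time: the last look showed the lid flat at about 87 mm on all four corners, the knob forward at about 1.99 rad and fully sunk, and the robot clear; the jar, dish and brush were never touched.

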